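# Tap the blank onto the sled's centre line and run the sled home

## Task

Get the skewed wooden blank ready on the sliding jig. First lift the red bar of polishing compound off the jig's rails and lay it flat on the clear bench beside the jig; then, without lifting the blank, tap it alternately from its near and far sides until its pencilled centre line lies along the line scribed on the sled. Finally slide the sled along its rails fully home against the buffers, with the blank still on the line, and leave the tin and the sanding block undisturbed.

Things in the scene. Friction and masses are not known exactly. Their poses are not given: they have to be found in the camera images.
- jig: Green metal bed of the sliding jig, 120 x 440 x 12 mm, fixed to the bench; origin under its middle on the bench top. Its y axis runs along its two steel rails (tops 23 mm above the bench), x across them away from the robot. A green stop block 62 mm high with two black rubber buffers stands at its -y (right) end, centred 195 mm from the origin, buffer faces 170 mm from it.
- sled (a joint): Travel of the sled along the rails towards the stop (jig's -y), m: 0 at the left end where it starts, 0.14 fully home against the buffers. It moves with about 3 N of friction and stays where it is left. With the sled at 0 its middle is 73 mm to the +y side of the jig's origin.
- sled_mark (a point): Middle of the sled's top face, on the scribed line, 35 mm above the bench. The sled is a flat aluminium plate 150 mm (x) x 196 mm (y), axes parallel to the jig's; the black scribed line runs along its y axis through this point and is picked up in yellow on the lips. A dark lip 8 mm thick stands 10 mm above the top along each end, inner faces 90 mm from this point along y; the near and far sides are open.
- sled_handle (a point): Top centre of the sled's upright black round handle post, 18 mm across and standing 47 mm above the sled's top (top 82 mm above the bench), on the line at the sled's left (+y) end, 115 mm from sled_mark. It is fixed to the sled and can be pushed or gripped.
- blank: Loose pale hardwood blank, 100 mm (x) x 150 mm (y) x 22 mm high, about 0.22 kg, lying flat on the sled between the lips; origin at the middle of its underside. Too wide to grip across. A dark pencilled centre line runs along its y axis over the top and down the ends. It starts skewed by 10 to 16 degrees about the middle; it slides on the sled under light pushes (friction a few newtons at most).
- blank_left (a point): Left (+y) end of the pencilled centre line, on the blank's top edge, 75 mm from its middle.
- blank_right (a point): Right (-y) end of the pencilled centre line, on the blank's top edge, 75 mm from its middle.
- compound_bar: Red bar of polishing compound lying flat, 36 mm (x) x 83 mm (y) x 32 mm high, 0.16 kg, origin at the middle of its underside, z up. It starts across the two rails of the jig between sled and stop, underside 23 mm above the bench, in the way of the sled; grip it across its 36 mm width. (Another red bar farther back on the bench is not meant.)
- clear_spot (a point): Middle of a clear patch of bench at the front right, at bench-top height, room for the red bar with its length pointing away from the robot.
- button_tin: Open metal tin, 67 mm across and 61 mm high, a bystander behind the jig at the left; origin at the middle of its underside.
- sanding_block: Cork sanding block, 52 x 86 x 26 mm, a bystander behind the jig at the right; origin at the middle of its underside.
Things that resemble listed ones, but are neither listed nor needed, are in the scene too. What is shaped like the compound_bar but turquoise is not meant.

How it is judged:
By the outcome, as a careful person would: the job done as asked, in the order asked, and still so for the second after the job is handed in, with the robot touching nothing.
It also fails if it takes over 67 s, if anything falls off the work surface, if the arm or the gripper's body presses on something with over 40 N, if the wrist force passes 120 N, or if a joint passes its speed limit or range.

## Robot

A 6-joint arm with a two-finger parallel gripper is mounted at the origin on a cart in front of the work surface, level with it; the furniture and walls round the work are solid. World frame = base frame: x ahead of the robot, y to its left, z up, the work surface at z = 0. Lengths are in m, angles in rad, forces in N, time in s.
With the tool pointing down it reaches from about 0.275 to 0.85 m from the base axis. Payload 19 kg.
Tool frame: the origin (TCP) lies at the very end of the fingers, on their centre line; the grasp point (between the pads) lies 19 mm behind it (ctrl.tcp_to_grasp is the distance from the TCP to the grasp point, in m); z points along the fingers, y is the line along which they close (so a half turn about z gives the same grasp; the last joint's range is limited). The gripper opens to 85 mm and grips with 20 to 120 N. Pads are 22 mm wide; open, the fingers measure 114 mm over their backs; the gripper's body (76 mm by 85 mm) begins 54 mm behind the grasp point. The pads swing forward as they close: fully open they stand 13 mm farther back than shut.
Start: joints at [0.98, 0.15, 1.437, -0, 1.554, -0.134], TCP at [0.254, 0.516, 0.231] pointing down, gripper open.
Joint ranges: [-2.8, 2.8], [-0.68, 2.1], [0.12, 2.68], [-1.39, 4.53], [0.16, 2.79], [-2.81, 2.81]. Speed limits (rad/s): [1.89, 1.89, 2.22, 3.01, 3.01, 3.01].

## Interface

Orientations are given as a rotation vector (axis times angle).
In Python, from workcell import monitor, eyes, job, ctrl gives the robot as it stands.
- The arm moves only by the shell command python3 -m crank 'ROWS' [FORCE]. ROWS is JSON, a list of rows, each an object of numbers: "hand": the opening, from 0 (shut) to 1 (fully open); "tx", "ty", "tz": the shift along the tool's x, y, z in m; "ax", "ay", "az": the turn, a rotation vector about the tool's x, y, z in degrees. In form: [{"hand": .., "tx": .., "ty": .., "tz": .., "ax": .., "ay": .., "az": ..}, ...]. A call has 1 to 10 rows; each row is the pose to reach, as a shift and turn from the pose commanded when the call began, along the tool's axes at that moment; what a row does not reach only later rows make up. A row lasts 1/10 s, in which the tool goes at most 50 mm and 8.59 degrees, less where a joint would pass 70% of its speed; a pose out of reach is approached as far as the arm can. A call with a gripper value outside its range is refused whole. The fingers move at their own pace and stop on an object; FORCE is the grip in N (left out, the last holds). Time passes only in rows, so rows that repeat a pose let the fingers close. It gives the time, the measured TCP pose, the force, the opening and the grip force at its end, in the units of the state.
- monitor.get_obs(): the state, without advancing time (a new reading comes with each control period).
- eyes.read_camera(name): name is "scene" or "top" or "wrist"; returns the picture (384x512x3 uint8, red, green, blue); there is no depth.
- eyes.camera_params(name): a dict with "camera_matrix" (3x3 intrinsics, pixels), "k1" (the pictures are not rectified: a ray, as slopes to the right and down, at radius r is drawn at 1 + k1 r^2 times it, then the intrinsics apply), "eye" and "orientation" of the camera in the world; the wrist camera has in their place "hand_eye" (4x4, takes a point from camera to tool coordinates, whose origin is the TCP and whose axes are the flange's). Camera axes: x right, y down, z forward; pixel columns grow to the right and rows downward; lengths in m; the calibration is good to about 2 mm. A picture is of the moment at which its call begins: read the wrist's pose just before it. camera_params takes no time and is no camera call.
- job.job_done(): hands the job in; it is judged then, once.
The state is a dict: "clock": time; "qpos": joint angles; "joint_velocities": joint speeds; "joint_efforts": joint torques, N m; "eef_pos": TCP position; "tcp_rot": TCP orientation; "contact_force": force on the tool from outside, world axes, zero at the start; "ft_torque": the same for the moment, N m; "finger_gap": opening from 0.0 (shut) to 1.0 (fully open); "grasp_force": force on a finger pad.
Only numpy, scipy, OpenCV 4.12 (cv2) and the standard library are available. Lean on these libraries where they do the work, as an engineer would, in place of code of your own. Each camera call takes 0.05 s, during which the arm holds its last target. There are 200 camera calls.

## Working session

There is one attempt and no reset: what is moved stays moved. The work goes in short steps, Python scripts to look and compute and a shell command to move; the robot and the scene stay as the last step left them, time stands still between calls to the robot, and variables do not carry over. Pictures are saved under pics/ and viewed, at most 10 in all, crops included, and the job is handed in when it is done.

```bash
ls; mkdir -p pics
cat > h.py <<'E'
import numpy as np, cv2
from workcell import monitor, eyes, job, ctrl
from scipy.spatial.transform import Rotation as R
def rot(o):
    o=np.array(o,float)
    if o.shape==(3,3): return o
    return (R.from_quat(o) if o.size==4 else R.from_rotvec(o)).as_matrix()
def cam(name):
    "K,k1,Rwc,eye"
    p=eyes.camera_params(name); K=np.array(p["camera_matrix"])
    if "hand_eye" in p:
        s=monitor.get_obs(); T=np.eye(4); T[:3,:3]=rot(s["tcp_rot"]); T[:3,3]=s["eef_pos"]
        M=T@np.array(p["hand_eye"]); return K,p["k1"],M[:3,:3],M[:3,3]
    return K,p["k1"],rot(p["orientation"]),np.array(p["eye"])
def ray(c,uv):
    K,k1,Rm,e=c; d=np.array([(uv[0]-K[0,2])/K[0,0],(uv[1]-K[1,2])/K[1,1]]); s=d.copy()
    for _ in range(20): s=d/(1+k1*(s@s))
    return e,Rm@np.array([s[0],s[1],1])
def plane(c,uv,z):
    e,d=ray(c,uv); return e+d*(z-e[2])/d[2]
def proj(c,P):
    K,k1,Rm,e=c; q=Rm.T@(np.array(P)-e); s=q[:2]/q[2]; s=s*(1+k1*(s@s)); return K[0,0]*s[0]+K[0,2],K[1,1]*s[1]+K[1,2]
def shot(name,fn=None):
    c=cam(name); im=eyes.read_camera(name)
    if fn: cv2.imwrite("pics/"+fn,im[:,:,::-1])
    return c,im
E
python3 - <<'E'
from h import *
for n in ("scene","top"):
    c,im=shot(n,n+"0.png"); print(n,eyes.camera_params(n))
print(eyes.camera_params("wrist")); print(monitor.get_obs())
a=cv2.imread("pics/scene0.png");b=cv2.imread("pics/top0.png")
cv2.imwrite("pics/top0b.png",cv2.resize(b,(800,600)))
E
```

```text
pics
scene {'camera_matrix': array([[440.41443568,   0.        , 249.79850311],
       [  0.        , 440.41443568, 184.52679454],
       [  0.        ,   0.        ,   1.        ]]), 'k1': 0.045641644910346474, 'eye': array([ 0.15558451, -0.65035337,  0.68631976]), 'orientation': array([-2.10611008,  0.64229557, -0.30385183])}
top {'camera_matrix': array([[433.94869114,   0.        , 261.22999467],
       [  0.        , 433.94869114, 192.61969283],
       [  0.        ,   0.        ,   1.        ]]), 'k1': -0.15764891302702605, 'eye': array([0.43277496, 0.07317294, 1.30225743]), 'orientation': array([-2.18511812,  2.15517447, -0.13513714])}
{'camera_matrix': array([[264.77123609,   0.        , 255.40918242],
       [  0.        , 264.77123609, 191.45452679],
       [  0.        ,   0.        ,   1.        ]]), 'k1': -0.030464121484606334, 'hand_eye': array([[ 7.44101035e-04, -9.49837180e-01, -3.12743950e-01,
         7.90081641e-02],
       [ 9.99999701e-01,  6.40351554e-04,  4.34448365e-04,
         5.37434974e-04],
       [-2.12389135e-04, -3.12744180e-01,  9.49837372e-01,
        -1.41445141e-01],
       [ 0.00000000e+00,  0.00000000e+00,  0.00000000e+00,
         1.00000000e+00]])}
{'clock': 0.1, 'qpos': array([ 9.80000251e-01,  1.50942606e-01,  1.43795069e+00, -4.82839883e-06,
        1.55379901e+00, -1.33999717e-01]), 'joint_velocities': array([ 0.00118561, -0.00105684, -0.00293173,  0.0001081 ,  0.00071177,
        0.00144494]), 'joint_efforts': array([ 5.71534605e-03, -7.14366031e+01, -5.71796322e+01,  1.09993448e-04,
        7.26719212e-03,  6.40297390e-05]), 'eef_pos': array([0.25351427, 0.51585258, 0.23074017]), 'tcp_rot': array([-7.11224377e-01, -3.05963081e+00,  1.61762212e-03]), 'contact_force': array([ 0.37631984, -0.50141243,  0.45825842]), 'ft_torque': array([-0.05010478, -0.0257923 , -0.02002979]), 'grasp_force': 0.0, 'finger_gap': 0.9976770468460807}
```

View pics/top0b.png

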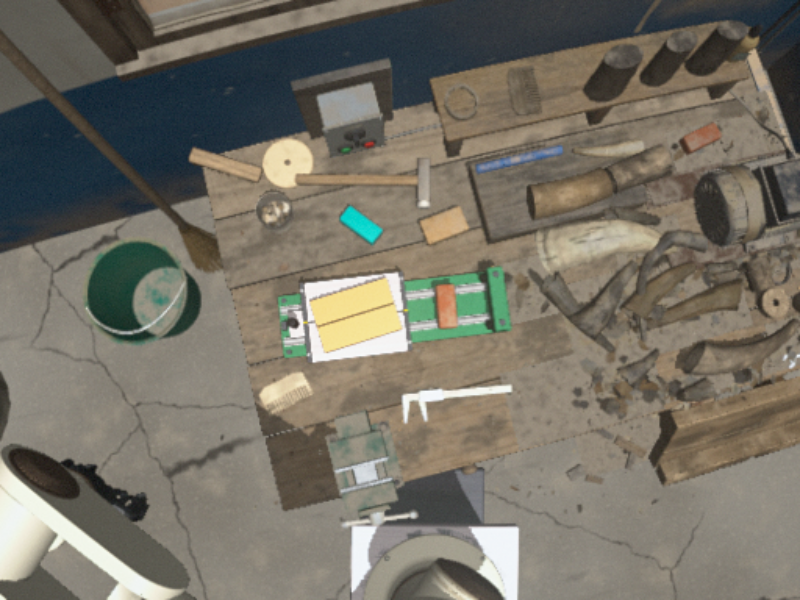

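View pics/scene0.png

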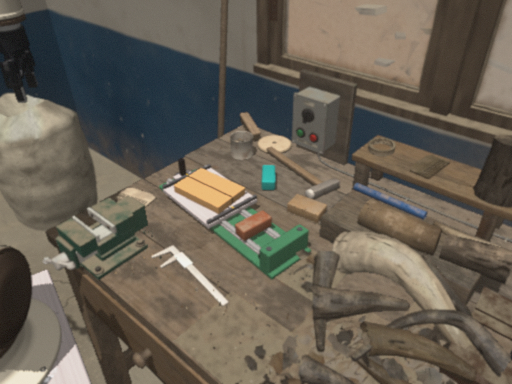

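Top view (800×600 enlargement): the jig is at about (395,315) with the sled left and the blank skewed on it, and its stop is at (498,300). The tin is at (274,210) and the cork block at (444,225). There are three bar-like things: red on the rails (446,306), red far back (700,137), and turquoise (360,224). The one on the rails fits the description, being red and between sled and stop. I'll confirm it in a crop.

```bash
cat > m.py <<'E'
from h import *
b=cv2.imread("pics/top0.png"); c=cam("top")
hsv=cv2.cvtColor(b,cv2.COLOR_BGR2HSV)
def blob(m,z,roi,name):
    k=np.zeros_like(m);x0,y0,x1,y1=roi;k[y0:y1,x0:x1]=m[y0:y1,x0:x1]
    cs,_=cv2.findContours(k,cv2.RETR_EXTERNAL,cv2.CHAIN_APPROX_NONE)
    cn=max(cs,key=cv2.contourArea)
    P=np.array([plane(c,p[0],z)[:2] for p in cn])*1000
    r=cv2.minAreaRect(P.astype(np.float32)); print(name,"px",cv2.minAreaRect(cn)[0],"ctr",np.round(r[0],1),"size",np.round(r[1],1),"ang",round(r[2],2))
    return P
roi=(160,150,350,260)
blob(cv2.inRange(hsv,(0,110,60),(14,255,255)),.055,(268,170,320,220),"bar")
blob(cv2.inRange(hsv,(14,70,150),(32,255,255)),.057,roi,"blank")
blob(cv2.inRange(hsv,(0,0,190),(180,40,255)),.035,roi,"sled")
g=cv2.inRange(hsv,(60,100,50),(85,255,255))
blob(g,.012,(250,160,350,225),"greenR"); blob(g,.062,(308,160,350,225),"stop")
for n,p in (("jigbase?",(395/1.5625,315/1.5625)),("spot?",(560/1.5625,355/1.5625)),("spot2",(540/1.5625,400/1.5625)),("caliperL",(260,252)),("calR",(327,248))): print(n,plane(c,p,0))
cv2.imwrite("pics/crop1.png",cv2.resize(b[150:320,170:390],(792,612))[:600])
E
python3 m.py
```

```text
bar px (285.0448303222656, 195.53794860839844) ctr [565.  -11.2] size [80.3 33.3] ang 5.06
blank px (227.08648681640625, 201.2810821533203) ctr [545.9 155.9] size [100.5 148. ] ang 18.14
sled px (229.76577758789062, 215.41622924804688) ctr [506.3 148.7] size [ 71.9 185.3] ang 7.76
greenR px (318.8153991699219, 191.02310180664062) ctr [ 584.8 -115.8] size [124.1  30.6] ang 6.97
stop px (318.8153991699219, 191.02310180664062) ctr [ 578.9 -108.5] size [119.3  29.4] ang 6.97
jigbase? [0.55093118 0.08215571 0.        ]
spot? [ 0.47739515 -0.23866356  0.        ]
spot2 [ 0.39043055 -0.19912576  0.        ]
caliperL [0.40024577 0.05846192 0.        ]
calR [ 0.41411297 -0.14251924  0.        ]
```

View pics/crop1.png

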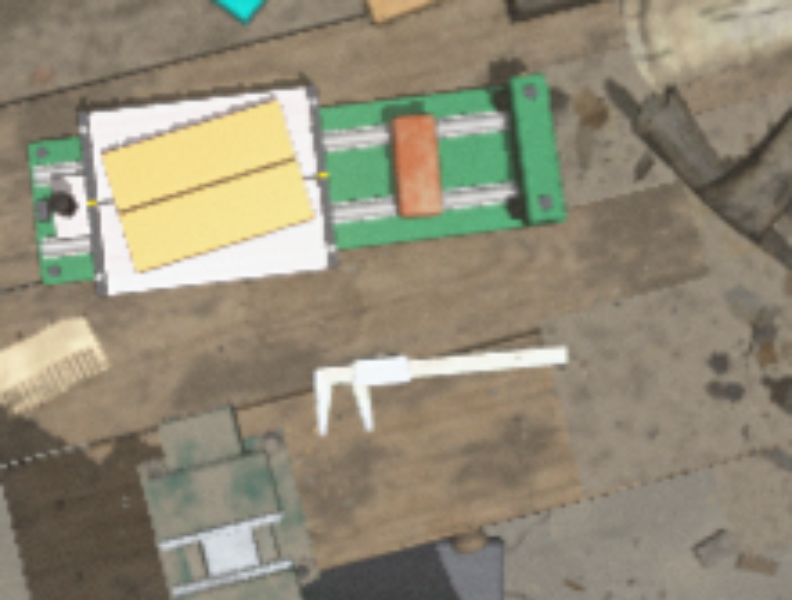

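The crop confirms it: the red bar lies across the rails at crop (417,165), between the sled and the stop. The yellow lip marks are at crop (92,203) and (322,175). The open bench at front right of the stop is around crop (612,290). Next I'll compute the jig frame and the first move.

```bash
cat >> h.py <<'E'
def need(P,yaw=None,deg=True):
    "shift/turn in tool axes to bring TCP to world P pointing down with tool y at world angle yaw (mod 180)"
    s=monitor.get_obs(); Rm=rot(s["tcp_rot"]); d=Rm.T@(np.array(P)-s["eef_pos"]); o="tx %.4f ty %.4f tz %.4f"%tuple(d)
    if yaw is not None:
        best=None
        for y in (yaw,yaw+180):
            a=np.radians(y); ty=np.array([np.cos(a),np.sin(a),0]); tz=np.array([0,0,-1.]); tx=np.cross(ty,tz)
            v=R.from_matrix(Rm.T@np.column_stack([tx,ty,tz])).as_rotvec(degrees=True)
            o+=" | turn %.2f %.2f %.2f (q6 now %.2f)"%(*v,s["qpos"][5])
    print(o)
E
python3 - <<'E'
from h import *
b=cv2.imread("pics/top0.png"); c=cam("top"); hsv=cv2.cvtColor(b,cv2.COLOR_BGR2HSV)
m=cv2.inRange(hsv,(22,120,120),(36,255,255))
L=[]
for roi in ((190,200,201,212),(254,193,266,204)):
    x0,y0,x1,y1=roi; w=(hsv[y0:y1,x0:x1,1]*(m[y0:y1,x0:x1]>0)).astype(float); yy,xx=np.mgrid[y0:y1,x0:x1]
    print(w.sum(), (w>0).sum()); p=((w*xx).sum()/w.sum(),(w*yy).sum()/w.sum()); L.append(plane(c,p,.045)); print(p,L[-1])
d=L[0]-L[1]; print("jig y dir deg",np.degrees(np.arctan2(d[1],d[0])),"len",np.linalg.norm(d),"mid",(L[0]+L[1])/2)
print(rot(monitor.get_obs()["tcp_rot"]).round(3))
need((.565,-.0112,.15),95.5)
E
```

```text
547.0 3
(np.float64(195.0383912248629), np.float64(206.0)) [0.53149375 0.24981266 0.045     ]
539.0 3
(np.float64(259.06679035250465), np.float64(198.0)) [0.55763213 0.06376258 0.045     ]
jig y dir deg 97.99720540325025 len 0.18787721928815385 mid [0.54456294 0.15678762 0.045     ]
[[-0.897  0.441 -0.001]
 [ 0.441  0.897 -0.001]
 [ 0.    -0.001 -1.   ]]
tx -0.5120 ty -0.3355 tz 0.0810 | turn -0.06 -0.03 -31.67 (q6 now -0.13) | turn -0.03 0.08 148.33 (q6 now -0.13)
```

```bash
R='{"hand":1,"tx":-0.512,"ty":-0.335,"tz":0.02,"az":-31}'; python3 -m crank '[{"hand":1,"tx":-0.512,"ty":-0.335,"tz":0.02,"az":-31},{"hand":1,"tx":-0.512,"ty":-0.335,"tz":0.02,"az":-31},{"hand":1,"tx":-0.512,"ty":-0.335,"tz":0.02,"az":-31},{"hand":1,"tx":-0.512,"ty":-0.335,"tz":0.02,"az":-31},{"hand":1,"tx":-0.512,"ty":-0.335,"tz":0.02,"az":-31},{"hand":1,"tx":-0.512,"ty":-0.335,"tz":0.02,"az":-31},{"hand":1,"tx":-0.512,"ty":-0.335,"tz":0.02,"az":-31},{"hand":1,"tx":-0.512,"ty":-0.335,"tz":0.02,"az":-31},{"hand":1,"tx":-0.512,"ty":-0.335,"tz":0.02,"az":-31},{"hand":1,"tx":-0.512,"ty":-0.335,"tz":0.02,"az":-31}]'
python3 -c "
from h import *
need((.565,-.0112,.18),95.5)"
```

```text
tx -0.5120 ty -0.3356 tz 0.0510 | turn -0.06 -0.03 -31.67 (q6 now -0.13) | turn -0.03 0.08 148.33 (q6 now -0.13)$[0]: bad value
```

```bash
python3 -m crank '[{"hand":1.0,"tx":-0.512,"ty":-0.335,"tz":0.02,"ax":0.0,"ay":0.0,"az":-31.0},{"hand":1.0,"tx":-0.512,"ty":-0.335,"tz":0.02,"ax":0.0,"ay":0.0,"az":-31.0},{"hand":1.0,"tx":-0.512,"ty":-0.335,"tz":0.02,"ax":0.0,"ay":0.0,"az":-31.0},{"hand":1.0,"tx":-0.512,"ty":-0.335,"tz":0.02,"ax":0.0,"ay":0.0,"az":-31.0},{"hand":1.0,"tx":-0.512,"ty":-0.335,"tz":0.02,"ax":0.0,"ay":0.0,"az":-31.0},{"hand":1.0,"tx":-0.512,"ty":-0.335,"tz":0.02,"ax":0.0,"ay":0.0,"az":-31.0},{"hand":1.0,"tx":-0.512,"ty":-0.335,"tz":0.02,"ax":0.0,"ay":0.0,"az":-31.0},{"hand":1.0,"tx":-0.512,"ty":-0.335,"tz":0.02,"ax":0.0,"ay":0.0,"az":-31.0},{"hand":1.0,"tx":-0.512,"ty":-0.335,"tz":0.02,"ax":0.0,"ay":0.0,"az":-31.0},{"hand":1.0,"tx":-0.512,"ty":-0.335,"tz":0.02,"ax":0.0,"ay":0.0,"az":-31.0}]'
python3 -c "
from h import *
need((.565,-.0112,.18),95.5)"
```

```text
clock: 1.1
eef_pos: [0.4971, 0.1042, 0.2157]
tcp_rot: [0.132, -3.139, 0.0]
contact_force: [1.5, 1.3, 0.3]
finger_gap: 1.004
grasp_force: 0.0
tx -0.0579 ty -0.1207 tz 0.0357 | turn -0.00 -0.00 -0.68 (q6 now -1.60) | turn -0.00 0.00 179.32 (q6 now -1.60)
```

```bash
python3 -m crank '[{"hand":1.0,"tx":-0.058,"ty":-0.121,"tz":0.036,"ax":0.0,"ay":0.0,"az":-0.5},{"hand":1.0,"tx":-0.058,"ty":-0.121,"tz":0.036,"ax":0.0,"ay":0.0,"az":-0.5},{"hand":1.0,"tx":-0.058,"ty":-0.121,"tz":0.036,"ax":0.0,"ay":0.0,"az":-0.5},{"hand":1.0,"tx":-0.058,"ty":-0.121,"tz":0.036,"ax":0.0,"ay":0.0,"az":-0.5},{"hand":1.0,"tx":-0.058,"ty":-0.121,"tz":0.036,"ax":0.0,"ay":0.0,"az":-0.5},{"hand":1.0,"tx":-0.058,"ty":-0.121,"tz":0.036,"ax":0.0,"ay":0.0,"az":-0.5},{"hand":1.0,"tx":-0.058,"ty":-0.121,"tz":0.036,"ax":0.0,"ay":0.0,"az":-0.5}]'
cat > w.py <<'E'
from h import *
def rect(c,im,lo,hi,z,name,roi=None,ret=False):
    hsv=cv2.cvtColor(im,cv2.COLOR_RGB2HSV); m=cv2.inRange(hsv,lo,hi)
    if roi: k=np.zeros_like(m); x0,y0,x1,y1=roi; k[y0:y1,x0:x1]=m[y0:y1,x0:x1]; m=k
    cs,_=cv2.findContours(m,cv2.RETR_EXTERNAL,cv2.CHAIN_APPROX_NONE); cn=max(cs,key=cv2.contourArea)
    P=(np.array([plane(c,p[0],z)[:2] for p in cn])*1000).astype(np.float32); r=cv2.minAreaRect(P)
    print(name,"px",np.round(cv2.minAreaRect(cn)[0]),"ctr",np.round(r[0],1),"size",np.round(r[1],1),"ang",round(r[2],2)); return r
E
python3 - <<'E'
from w import *
c,im=shot("wrist","w1.png"); rect(c,im,(0,110,60),(14,255,255),.055,"bar")
E
```

```text
clock: 1.8
eef_pos: [0.5644, -0.0085, 0.1803]
tcp_rot: [-0.148, 3.137, -0.0]
contact_force: [-1.2, 0.2, -0.0]
finger_gap: 1.0
grasp_force: 0.0
bar px [250. 180.] ctr [563.7 -13.5] size [81.8 34.5] ang 5.06
```

View pics/w1.png

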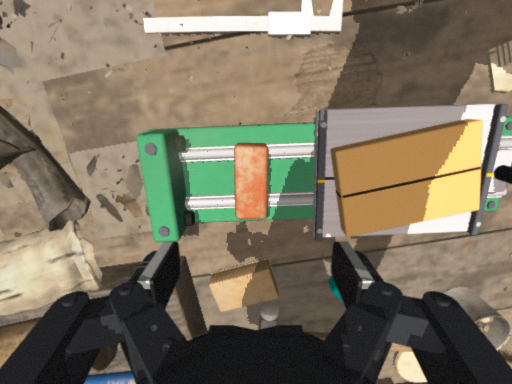

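The wrist view shows the red bar at (252,180), between the stop at (165,185) and the sled's lip at (320,175), and centred between the open fingers. I'll descend and grip it.

```bash
python3 -m crank '[{"hand":1.0,"tx":0.0,"ty":-0.001,"tz":0.05,"ax":0.0,"ay":0.0,"az":0.0},{"hand":1.0,"tx":0.0,"ty":-0.001,"tz":0.1,"ax":0.0,"ay":0.0,"az":0.0},{"hand":1.0,"tx":0.0,"ty":-0.001,"tz":0.135,"ax":0.0,"ay":0.0,"az":0.0},{"hand":1.0,"tx":0.0,"ty":-0.001,"tz":0.15,"ax":0.0,"ay":0.0,"az":0.0},{"hand":1.0,"tx":0.0,"ty":-0.001,"tz":0.15,"ax":0.0,"ay":0.0,"az":0.0},{"hand":1.0,"tx":0.0,"ty":-0.001,"tz":0.15,"ax":0.0,"ay":0.0,"az":0.0}]' 40
python3 -m crank '[{"hand":0.3,"tx":0.0,"ty":0.0,"tz":0.0,"ax":0.0,"ay":0.0,"az":0.0},{"hand":0.3,"tx":0.0,"ty":0.0,"tz":0.0,"ax":0.0,"ay":0.0,"az":0.0},{"hand":0.3,"tx":0.0,"ty":0.0,"tz":0.0,"ax":0.0,"ay":0.0,"az":0.0},{"hand":0.3,"tx":0.0,"ty":0.0,"tz":0.0,"ax":0.0,"ay":0.0,"az":0.0},{"hand":0.3,"tx":0.0,"ty":0.0,"tz":0.0,"ax":0.0,"ay":0.0,"az":0.0},{"hand":0.3,"tx":0.0,"ty":0.0,"tz":0.0,"ax":0.0,"ay":0.0,"az":0.0},{"hand":0.3,"tx":0.0,"ty":0.0,"tz":0.0,"ax":0.0,"ay":0.0,"az":0.0}]' 40
```

```text
clock: 2.45
eef_pos: [0.5656, -0.0104, 0.0316]
tcp_rot: [-0.147, 3.136, -0.001]
contact_force: [-0.3, 0.2, 0.8]
finger_gap: 0.996
grasp_force: 0.0
clock: 3.15
eef_pos: [0.5651, -0.0106, 0.0307]
tcp_rot: [-0.146, 3.137, -0.0]
contact_force: [-2.1, 0.2, 8.2]
finger_gap: 0.421
grasp_force: 39.2
```

```bash
python3 -m crank '[{"hand":0.3,"tx":0.0,"ty":0.0,"tz":-0.04,"ax":0.0,"ay":0.0,"az":0.0},{"hand":0.3,"tx":0.0,"ty":0.0,"tz":-0.08,"ax":0.0,"ay":0.0,"az":0.0},{"hand":0.3,"tx":0.0,"ty":0.0,"tz":-0.11,"ax":0.0,"ay":0.0,"az":0.0},{"hand":0.3,"tx":0.0,"ty":0.0,"tz":-0.11,"ax":0.0,"ay":0.0,"az":0.0}]'
python3 -c "
from h import *
need((.465,-.2,.14),89)"
```

```text
clock: 3.55
eef_pos: [0.5664, -0.0107, 0.1444]
tcp_rot: [-0.146, 3.132, -0.002]
contact_force: [0.2, 1.2, -2.3]
finger_gap: 0.418
grasp_force: 41.6
tx 0.1185 ty -0.1790 tz 0.0039 | turn -0.08 0.37 6.33 (q6 now -1.82) | turn -0.56 -0.12 -173.67 (q6 now -1.82)
```

```bash
python3 -m crank '[{"hand":0.3,"tx":0.028,"ty":-0.042,"tz":0.0,"ax":0.0,"ay":0.0,"az":1.5},{"hand":0.3,"tx":0.055,"ty":-0.083,"tz":0.0,"ax":0.0,"ay":0.0,"az":3.0},{"hand":0.3,"tx":0.083,"ty":-0.125,"tz":0.0,"ax":0.0,"ay":0.0,"az":4.5},{"hand":0.3,"tx":0.11,"ty":-0.166,"tz":0.0,"ax":0.0,"ay":0.0,"az":6.0},{"hand":0.3,"tx":0.118,"ty":-0.179,"tz":0.0,"ax":0.0,"ay":0.0,"az":6.5},{"hand":0.3,"tx":0.118,"ty":-0.179,"tz":0.0,"ax":0.0,"ay":0.0,"az":6.5},{"hand":0.3,"tx":0.118,"ty":-0.179,"tz":0.0,"ax":0.0,"ay":0.0,"az":6.5}]'
python3 - <<'E'
from h import *
c,im=shot("wrist"); c2,im2=shot("top")
o=np.zeros((384,800,3),np.uint8); o[:,:512]=im[:,:,::-1]; o[:,512:]=im2[60:320,190:385,::-1].repeat(1,0)[:0].reshape(0,195,3) if 0 else cv2.resize(im2[90:330,220:400,::-1],(288,384))
cv2.imwrite("pics/p2.png",o); print(monitor.get_obs()["eef_pos"])
E
```

```text
clock: 4.25
eef_pos: [0.4637, -0.1995, 0.1393]
tcp_rot: [-0.033, -3.141, -0.001]
contact_force: [-0.0, -0.8, -1.5]
finger_gap: 0.414
grasp_force: 41.5
[ 0.46409388 -0.19880132  0.13945317]
```

View pics/p2.png

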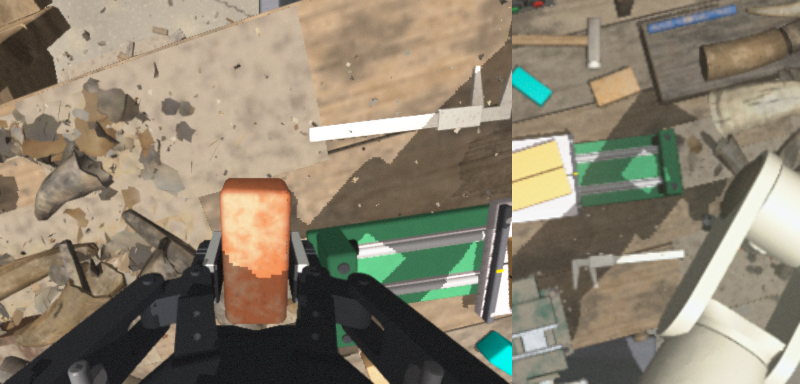

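The wrist view shows the bar held straight at (257,250). Below and ahead is clear bench, with the caliper end at (312,135), the stop at (330,250), and a dark wood piece whose tip is at (190,245) to its left. I'll check the footprint numbers before lowering.

Run:
```python
from h import *
c=cam("wrist")
for p in ((190,245),(125,212),(105,185),(180,130),(312,135),(312,235)): print(p,plane(c,p,.0).round(3),plane(c,p,.03).round(3))
need((.445,-.195,.0085))
```

```text
(190, 245) [ 0.544 -0.279  0.   ] [ 0.527 -0.27   0.03 ]
(125, 212) [ 0.5  -0.35  0.  ] [ 0.488 -0.334  0.03 ]
(105, 185) [ 0.467 -0.367  0.   ] [ 0.458 -0.349  0.03 ]
(180, 130) [ 0.409 -0.276  0.   ] [ 0.406 -0.268  0.03 ]
(312, 135) [ 0.417 -0.139  0.   ] [ 0.413 -0.145  0.03 ]
(312, 235) [ 0.533 -0.133  0.   ] [ 0.517 -0.14   0.03 ]
tx 0.0191 ty 0.0034 tz 0.1310
```

```bash
python3 -m crank '[{"hand":0.3,"tx":0.015,"ty":0.0,"tz":0.04,"ax":0.0,"ay":0.0,"az":0.0},{"hand":0.3,"tx":0.019,"ty":0.0,"tz":0.085,"ax":0.0,"ay":0.0,"az":0.0},{"hand":0.3,"tx":0.019,"ty":0.0,"tz":0.115,"ax":0.0,"ay":0.0,"az":0.0},{"hand":0.3,"tx":0.019,"ty":0.0,"tz":0.125,"ax":0.0,"ay":0.0,"az":0.0},{"hand":0.3,"tx":0.019,"ty":0.0,"tz":0.129,"ax":0.0,"ay":0.0,"az":0.0},{"hand":0.3,"tx":0.019,"ty":0.0,"tz":0.131,"ax":0.0,"ay":0.0,"az":0.0},{"hand":0.3,"tx":0.019,"ty":0.0,"tz":0.131,"ax":0.0,"ay":0.0,"az":0.0}]'
```

```text
clock: 5.05
eef_pos: [0.4456, -0.1995, 0.0099]
tcp_rot: [0.031, 3.14, -0.002]
contact_force: [0.9, 0.3, -0.6]
finger_gap: 0.417
grasp_force: 41.4
```

```bash
python3 -m crank '[{"hand":0.3,"tx":0.0,"ty":0.0,"tz":0.001,"ax":0.0,"ay":0.0,"az":0.0},{"hand":0.3,"tx":0.0,"ty":0.0,"tz":0.002,"ax":0.0,"ay":0.0,"az":0.0},{"hand":0.3,"tx":0.0,"ty":0.0,"tz":0.002,"ax":0.0,"ay":0.0,"az":0.0}]'
python3 -m crank '[{"hand":0.7,"tx":0.0,"ty":0.0,"tz":0.0,"ax":0.0,"ay":0.0,"az":0.0},{"hand":0.7,"tx":0.0,"ty":0.0,"tz":0.0,"ax":0.0,"ay":0.0,"az":0.0},{"hand":0.7,"tx":0.0,"ty":0.0,"tz":0.0,"ax":0.0,"ay":0.0,"az":0.0},{"hand":0.7,"tx":0.0,"ty":0.0,"tz":-0.04,"ax":0.0,"ay":0.0,"az":0.0},{"hand":0.7,"tx":0.0,"ty":0.0,"tz":-0.09,"ax":0.0,"ay":0.0,"az":0.0},{"hand":0.7,"tx":0.0,"ty":0.0,"tz":-0.14,"ax":0.0,"ay":0.0,"az":0.0},{"hand":0.7,"tx":0.0,"ty":0.0,"tz":-0.19,"ax":0.0,"ay":0.0,"az":0.0},{"hand":0.3,"tx":0.0,"ty":0.0,"tz":-0.21,"ax":0.0,"ay":0.0,"az":0.0},{"hand":0.0,"tx":0.0,"ty":0.0,"tz":-0.21,"ax":0.0,"ay":0.0,"az":0.0}]' 20
python3 - <<'E'
from w import *
c,im=shot("wrist","w3.png"); rect(c,im,(0,110,60),(14,255,255),.032,"bar")
# standoff above sled for a look: tool y along jig y (97.5deg), camera sees TCP-side
need((.50,.157,.2),97.5)
E
```

```text
clock: 5.35
eef_pos: [0.4453, -0.1996, 0.0077]
tcp_rot: [0.032, 3.14, -0.001]
contact_force: [-1.6, 0.8, 8.2]
finger_gap: 0.412
grasp_force: 42.7
clock: 6.25
eef_pos: [0.4457, -0.1999, 0.2201]
tcp_rot: [0.032, 3.137, -0.005]
contact_force: [0.8, 0.5, -1.0]
finger_gap: 0.37
grasp_force: 0.0
bar px [256. 166.] ctr [ 444.4 -199.7] size [34.7 82.1] ang 88.89
tx -0.0475 ty 0.3576 tz 0.0175 | turn -0.09 0.11 -8.68 (q6 now -2.13) | turn 0.16 0.13 171.32 (q6 now -2.13)
```

```bash
python3 -m crank '[{"hand":0.0,"tx":-0.067,"ty":0.357,"tz":0.087,"ax":0.0,"ay":0.0,"az":-8.5},{"hand":0.0,"tx":-0.067,"ty":0.357,"tz":0.087,"ax":0.0,"ay":0.0,"az":-8.5},{"hand":0.0,"tx":-0.067,"ty":0.357,"tz":0.087,"ax":0.0,"ay":0.0,"az":-8.5},{"hand":0.0,"tx":-0.067,"ty":0.357,"tz":0.087,"ax":0.0,"ay":0.0,"az":-8.5},{"hand":0.0,"tx":-0.067,"ty":0.357,"tz":0.087,"ax":0.0,"ay":0.0,"az":-8.5},{"hand":0.0,"tx":-0.067,"ty":0.357,"tz":0.087,"ax":0.0,"ay":0.0,"az":-8.5},{"hand":0.0,"tx":-0.067,"ty":0.357,"tz":0.087,"ax":0.0,"ay":0.0,"az":-8.5},{"hand":0.0,"tx":-0.067,"ty":0.357,"tz":0.087,"ax":0.0,"ay":0.0,"az":-8.5},{"hand":0.0,"tx":-0.067,"ty":0.357,"tz":0.087,"ax":0.0,"ay":0.0,"az":-8.5},{"hand":0.0,"tx":-0.067,"ty":0.357,"tz":0.087,"ax":0.0,"ay":0.0,"az":-8.5}]'
python3 - <<'E'
from w import *
c,im=shot("wrist","w4.png"); print(monitor.get_obs()["eef_pos"])
rect(c,im,(12,80,70),(32,255,255),.057,"blank")
E
```

```text
clock: 7.3
eef_pos: [0.5184, 0.1564, 0.1283]
tcp_rot: [0.202, -3.133, 0.001]
contact_force: [0.7, 0.1, 0.3]
finger_gap: -0.0
grasp_force: 0.0
[0.51860812 0.15579433 0.12884246]
blank px [248. 224.] ctr [544.  153.8] size [102.9 148.9] ang 18.2
```

View pics/w4.png

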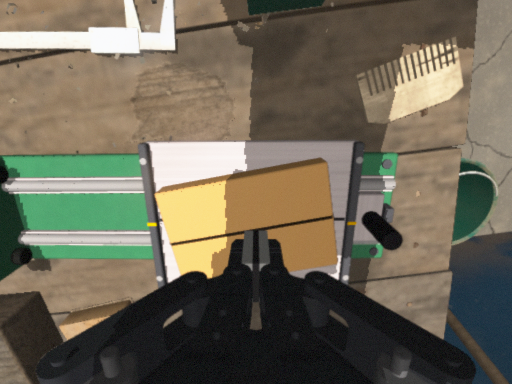

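Wrist view: the yellow marks are at (152,224) and (351,223), and the pencil line runs from (175,243) to (333,218), partly behind the shut fingers at (255,240). The tools on the near side don't obstruct. Next I'll measure line against marks.

```bash
cat > meas.py <<'E'
from w import *
def meas(c,im,verbose=True):
    hsv=cv2.cvtColor(im,cv2.COLOR_RGB2HSV); H=im.shape[0]
    # yellow marks: saturated yellow specks
    m=cv2.inRange(hsv,(24,160,90),(36,255,255)); n,_,st,ce=cv2.connectedComponentsWithStats(m)
    sp=[(ce[i],st[i,4],plane(c,ce[i],.045)) for i in range(1,n) if 3<=st[i,4]<80]
    best=min(((a,b) for a in sp for b in sp if a[0][0]<b[0][0]),key=lambda p:abs(np.linalg.norm(p[0][2]-p[1][2])-.188)*1000+abs(p[0][0][1]-p[1][0][1])*.05)
    A,B=[s[2][:2] for s in best]; print("marks px",best[0][0].round(1),best[1][0].round(1),"dist",round(np.linalg.norm(A-B)*1000,1))
    if A[1]<B[1]: A,B=B,A
    ey=(A-B)/np.linalg.norm(A-B); ex=np.array([ey[1],-ey[0]]); O=(A+B)/2
    # blank + pencil line
    bm=cv2.inRange(hsv,(8,70,60),(24,255,255)); n,lab,st,_=cv2.connectedComponentsWithStats(bm); 
    cs=[x for x in cv2.findContours(bm,cv2.RETR_EXTERNAL,cv2.CHAIN_APPROX_NONE)[0] if cv2.contourArea(x)>1500]
    keep=[x for x in cs if abs(plane(c,x.reshape(-1,2).mean(0),.057)[:2]-O).max()<.07]
    hull=cv2.convexHull(np.vstack(keep)); k=np.zeros(bm.shape,np.uint8); cv2.fillConvexPoly(k,hull,1); k=cv2.erode(k,np.ones((7,7)))
    v=hsv[:,:,2]; bh=cv2.morphologyEx(v,cv2.MORPH_BLACKHAT,np.ones((9,1))); P=[]
    for u in range(im.shape[1]):
        r=np.where(k[:,u])[0]
        if len(r)<25: continue
        col=bh[r,u].astype(float); j=r[col.argmax()]
        if col.max()<25: continue
        w=bh[j-2:j+3,u].astype(float); P.append((u,(w*np.arange(j-2,j+3)).sum()/w.sum()))
    P=np.array(P); W=np.array([plane(c,p,.057)[:2] for p in P])-O; S=np.column_stack([W@ey,W@ex])*1000
    a=np.polyfit(*S[np.abs(S[:,1])<30].T,1)
    best=max(((np.abs(S[:,1]-np.polyval(np.polyfit(S[[i,j],0],S[[i,j],1],1),S[:,0]))<1).sum(),i,j) for i in range(0,len(S),4) for j in range(i+8,len(S),4) if abs(S[i,0]-S[j,0])>25)
    L=np.polyfit(S[[best[1],best[2]],0],S[[best[1],best[2]],1],1); ok=np.abs(S[:,1]-np.polyval(L,S[:,0]))<1.5; L=np.polyfit(*S[ok].T,1)
    hw=np.array([plane(c,p,.057)[:2] for p in hull.reshape(-1,2)])-O; hs=hw@ey*1000
    print("O",O.round(4),"jigy deg %.2f"%np.degrees(np.arctan2(ey[1],ey[0])),"| line: deg %.2f  x@left(+75) %.1f  x@mid %.1f x@right(-75) %.1f"%(np.degrees(np.arctan(L[0])),*np.polyval(L,[75,0,-75])),"inl",ok.sum(),len(S),"y range %.0f %.0f"%(hs.min(),hs.max()))
    return O,ex,ey,L
def wxy(O,ex,ey,a,b): return O+ex*a/1000+ey*b/1000
E
python3 - <<'E'
from meas import *
im=cv2.imread("pics/w4.png")[:,:,::-1].copy(); O,ex,ey,L=meas(cam("wrist"),im)
im=cv2.imread("pics/top0.png")[:,:,::-1].copy(); 
try: meas(cam("top"),im)
except Exception as e: print(e)
E
```

```text
Traceback (most recent call last):
  File "meas.py", line 7, in meas
    best=min(((a,b) for a in sp for b in sp if a[0][0]<b[0][0]),key=lambda p:abs(np.linalg.norm(p[0][2]-p[1][2])-.188)*1000+abs(p[0][0][1]-p[1][0][1])*.05)
ValueError: min() iterable argument is empty
```

Run:
```python
import cv2
im=cv2.imread("pics/w4.png"); h=cv2.cvtColor(im,cv2.COLOR_BGR2HSV)
for x0 in (149,348):
    print(h[221:227,x0:x0+7].reshape(6,-1).tolist())
```

```text
[[26, 15, 116, 8, 17, 120, 8, 17, 117, 5, 13, 116, 9, 22, 114, 15, 25, 104, 15, 31, 81], [22, 128, 170, 22, 120, 172, 23, 119, 170, 22, 118, 171, 22, 119, 169, 22, 128, 163, 23, 139, 139], [27, 255, 242, 27, 255, 242, 27, 255, 242, 27, 255, 242, 27, 255, 243, 27, 255, 240, 26, 255, 224], [28, 255, 250, 28, 255, 250, 28, 255, 250, 28, 255, 250, 28, 255, 250, 28, 255, 250, 27, 255, 241], [28, 255, 242, 27, 255, 243, 27, 255, 243, 27, 255, 243, 27, 255, 243, 27, 255, 243, 27, 255, 239], [32, 116, 161, 24, 118, 160, 23, 117, 166, 24, 116, 163, 23, 116, 165, 24, 120, 159, 23, 130, 151]]
[[18, 114, 87, 19, 130, 96, 18, 124, 99, 18, 125, 98, 18, 120, 102, 17, 128, 98, 19, 130, 102], [22, 255, 136, 22, 255, 157, 22, 255, 162, 22, 255, 160, 22, 255, 160, 22, 255, 163, 22, 255, 162], [22, 255, 162, 22, 255, 178, 22, 255, 181, 22, 255, 177, 22, 255, 179, 22, 255, 178, 22, 255, 177], [22, 255, 147, 22, 255, 163, 22, 255, 163, 22, 245, 160, 22, 255, 160, 22, 238, 163, 22, 230, 162], [19, 123, 91, 17, 108, 90, 16, 82, 81, 13, 65, 82, 16, 75, 82, 16, 72, 82, 17, 55, 92], [23, 16, 62, 15, 8, 61, 10, 12, 64, 105, 8, 65, 90, 4, 60, 150, 4, 61, 5, 18, 84]]
```

```bash
sed -i 's/(24,160,90),(36,255,255)/(20,215,100),(36,255,255)/' meas.py
python3 - <<'E'
from meas import *
im=cv2.imread("pics/w4.png")[:,:,::-1].copy(); O,ex,ey,L=meas(cam("wrist"),im)
im=cv2.imread("pics/top0.png")[:,:,::-1].copy(); 
try: meas(cam("top"),im)
except Exception as e: print(e)
E
```

```text
marks px [152. 224.] [351.3 223. ] dist 186.9
O [0.5456 0.1555] jigy deg 97.72 | line: deg -10.38  x@left(+75) -12.7  x@mid 1.0 x@right(-75) 14.8 inl 136 167 y range -84 80
min() iterable argument is empty
```

```bash
cat > wp.py <<'E'
from h import *
import sys
O=np.array([.5456,.1555]); a=np.radians(97.72); ey=np.array([np.cos(a),np.sin(a)]); ex=np.array([ey[1],-ey[0]])
s=monitor.get_obs(); d=s["eef_pos"][:2]-O; print("now sled x %.1f y %.1f z %.1f"%(d@ex*1e3,d@ey*1e3,s["eef_pos"][2]*1e3), "f",np.round(s["contact_force"],1))
for g in sys.argv[1:]:
    x,y,z=[float(v)/1e3 for v in g.split(",")]; P=O+ex*x+ey*y; print(g,end=" -> "); need((*P,z),97.72)
E
python3 wp.py -90,55,130 -90,55,41 -67,55,41
```

```text
now sled x -26.7 y 3.9 z 128.8 f [0.1 0.7 0.8]
-90,55,130 -> tx 0.0636 ty 0.0507 tz -0.0011 | turn -0.02 -0.09 -0.39 (q6 now -1.55) | turn -0.15 0.03 179.61 (q6 now -1.55)
-90,55,41 -> tx 0.0635 ty 0.0507 tz 0.0879 | turn -0.02 -0.09 -0.39 (q6 now -1.55) | turn -0.15 0.03 179.61 (q6 now -1.55)
-67,55,41 -> tx 0.0405 ty 0.0508 tz 0.0879 | turn -0.02 -0.09 -0.39 (q6 now -1.55) | turn -0.15 0.03 179.61 (q6 now -1.55)
```

```bash
python3 -m crank '[{"hand":0.0,"tx":0.032,"ty":0.026,"tz":0.0,"ax":0.0,"ay":0.0,"az":-0.4},{"hand":0.0,"tx":0.0635,"ty":0.051,"tz":0.0,"ax":0.0,"ay":0.0,"az":-0.4},{"hand":0.0,"tx":0.0635,"ty":0.051,"tz":0.0,"ax":0.0,"ay":0.0,"az":-0.4},{"hand":0.0,"tx":0.0635,"ty":0.051,"tz":0.04,"ax":0.0,"ay":0.0,"az":-0.4},{"hand":0.0,"tx":0.0635,"ty":0.051,"tz":0.075,"ax":0.0,"ay":0.0,"az":-0.4},{"hand":0.0,"tx":0.0635,"ty":0.051,"tz":0.087,"ax":0.0,"ay":0.0,"az":-0.4},{"hand":0.0,"tx":0.0635,"ty":0.051,"tz":0.087,"ax":0.0,"ay":0.0,"az":-0.4}]' 40
python3 wp.py
python3 -m crank '[{"hand":0.0,"tx":-0.006,"ty":0.0,"tz":0.0,"ax":0.0,"ay":0.0,"az":0.0},{"hand":0.0,"tx":-0.01,"ty":0.0,"tz":0.0,"ax":0.0,"ay":0.0,"az":0.0},{"hand":0.0,"tx":-0.013,"ty":0.0,"tz":0.0,"ax":0.0,"ay":0.0,"az":0.0},{"hand":0.0,"tx":-0.016,"ty":0.0,"tz":0.0,"ax":0.0,"ay":0.0,"az":0.0},{"hand":0.0,"tx":-0.019,"ty":0.0,"tz":0.0,"ax":0.0,"ay":0.0,"az":0.0},{"hand":0.0,"tx":-0.021,"ty":0.0,"tz":0.0,"ax":0.0,"ay":0.0,"az":0.0},{"hand":0.0,"tx":-0.023,"ty":0.0,"tz":0.0,"ax":0.0,"ay":0.0,"az":0.0},{"hand":0.0,"tx":-0.023,"ty":0.0,"tz":0.0,"ax":0.0,"ay":0.0,"az":0.0}]'
python3 wp.py
```

```text
clock: 8.05
eef_pos: [0.4492, 0.1978, 0.0418]
tcp_rot: [0.21, -3.132, 0.001]
contact_force: [-0.0, 1.0, 1.4]
finger_gap: -0.002
grasp_force: 0.0
now sled x -89.9 y 54.9 z 41.8 f [-0.   1.   1.4]
clock: 8.85
eef_pos: [0.4726, 0.2019, 0.0427]
tcp_rot: [0.212, -3.134, 0.0]
contact_force: [0.0, -0.4, 1.1]
finger_gap: -0.003
grasp_force: 0.0
now sled x -66.1 y 55.8 z 42.7 f [ 0.  -0.4  1.1]
```

```bash
python3 -m crank '[{"hand":0.0,"tx":0.01,"ty":0.0,"tz":0.0,"ax":0.0,"ay":0.0,"az":0.0},{"hand":0.0,"tx":0.01,"ty":0.0,"tz":-0.03,"ax":0.0,"ay":0.0,"az":0.0},{"hand":0.0,"tx":0.01,"ty":0.0,"tz":-0.07,"ax":0.0,"ay":0.0,"az":0.0},{"hand":0.0,"tx":-0.04,"ty":-0.03,"tz":-0.08,"ax":0.0,"ay":0.0,"az":0.0},{"hand":0.0,"tx":-0.08,"ty":-0.06,"tz":-0.08,"ax":0.0,"ay":0.0,"az":0.0},{"hand":0.0,"tx":-0.12,"ty":-0.09,"tz":-0.08,"ax":0.0,"ay":0.0,"az":0.0},{"hand":0.0,"tx":-0.157,"ty":-0.11,"tz":-0.08,"ax":0.0,"ay":0.0,"az":0.0},{"hand":0.0,"tx":-0.157,"ty":-0.11,"tz":-0.08,"ax":0.0,"ay":0.0,"az":0.0},{"hand":0.0,"tx":-0.157,"ty":-0.11,"tz":-0.08,"ax":0.0,"ay":0.0,"az":0.0}]'
python3 - <<'E'
from meas import *
c,im=shot("wrist","w5.png"); meas(c,im)
E
python3 wp.py 90,-55,42
```

```text
clock: 9.75
eef_pos: [0.6425, 0.1134, 0.1218]
tcp_rot: [0.21, -3.133, -0.0]
contact_force: [-0.0, 0.2, 0.4]
finger_gap: -0.002
grasp_force: 0.0
marks px [206.   89.2] [443.6  90.5] dist 186.2
O [0.5454 0.1555] jigy deg 97.76 | line: deg -7.45  x@left(+75) -4.7  x@mid 5.1 x@right(-75) 14.9 inl 194 194 y range -82 77
now sled x 89.8 y -54.0 z 122.3 f [-0.2  0.2  1.1]
90,-55,42 -> tx -0.0003 ty -0.0011 tz 0.0803 | turn 0.01 -0.07 -0.01 (q6 now -1.65) | turn -0.12 -0.02 179.99 (q6 now -1.65)
```

View pics/w5.png

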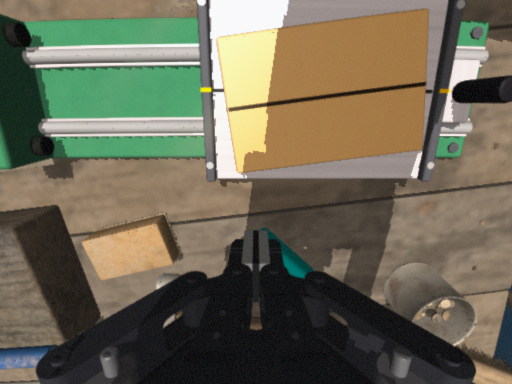

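Wrist view: the marks are at (206,89) and (444,90), and the pencil line runs from (230,108) to (425,84). The left end came in by 8 mm as expected. The turquoise bar's tip at (265,232) is close behind the fingers, so I'll check clearance before going down.

Run:
```python
from w import *
im=cv2.imread("pics/top0.png")[:,:,::-1].copy(); c=cam("top")
hsv=cv2.cvtColor(im,cv2.COLOR_RGB2HSV); m=cv2.inRange(hsv,(80,120,80),(98,255,255)); cs,_=cv2.findContours(m,0,cv2.CHAIN_APPROX_NONE); cn=max(cs,key=cv2.contourArea)
O=np.array([.5455,.1555]); a=np.radians(97.74); ey=np.array([np.cos(a),np.sin(a)]); ex=np.array([ey[1],-ey[0]])
P=np.array([plane(c,p[0],.03)[:2] for p in cn])-O; S=np.column_stack([P@ex,P@ey])*1e3
print(S[S[:,0].argmin()],S[S[:,1].argmin()],S[S[:,1].argmax()],S[S[:,0].argmax()])
```

```text
[136.55796319 -46.08641369] [158.60733353 -66.68159218] [186.30783042   8.58106796] [212.04423214  -9.32540702]
```

```bash
python3 -m crank '[{"hand":0.0,"tx":0.0,"ty":-0.001,"tz":0.04,"ax":0.0,"ay":0.0,"az":0.0},{"hand":0.0,"tx":0.0,"ty":-0.001,"tz":0.07,"ax":0.0,"ay":0.0,"az":0.0},{"hand":0.0,"tx":0.0,"ty":-0.001,"tz":0.08,"ax":0.0,"ay":0.0,"az":0.0},{"hand":0.0,"tx":0.0,"ty":-0.001,"tz":0.08,"ax":0.0,"ay":0.0,"az":0.0}]'
python3 -m crank '[{"hand":0.0,"tx":0.008,"ty":0.0,"tz":0.0,"ax":0.0,"ay":0.0,"az":0.0},{"hand":0.0,"tx":0.012,"ty":0.0,"tz":0.0,"ax":0.0,"ay":0.0,"az":0.0},{"hand":0.0,"tx":0.015,"ty":0.0,"tz":0.0,"ax":0.0,"ay":0.0,"az":0.0},{"hand":0.0,"tx":0.018,"ty":0.0,"tz":0.0,"ax":0.0,"ay":0.0,"az":0.0},{"hand":0.0,"tx":0.021,"ty":0.0,"tz":0.0,"ax":0.0,"ay":0.0,"az":0.0},{"hand":0.0,"tx":0.024,"ty":0.0,"tz":0.0,"ax":0.0,"ay":0.0,"az":0.0},{"hand":0.0,"tx":0.026,"ty":0.0,"tz":0.0,"ax":0.0,"ay":0.0,"az":0.0},{"hand":0.0,"tx":0.028,"ty":0.0,"tz":0.0,"ax":0.0,"ay":0.0,"az":0.0},{"hand":0.0,"tx":0.028,"ty":0.0,"tz":0.0,"ax":0.0,"ay":0.0,"az":0.0}]'
python3 wp.py
python3 -m crank '[{"hand":0.0,"tx":-0.012,"ty":0.0,"tz":0.0,"ax":0.0,"ay":0.0,"az":0.0},{"hand":0.0,"tx":-0.028,"ty":0.0,"tz":-0.02,"ax":0.0,"ay":0.0,"az":0.0},{"hand":0.0,"tx":-0.028,"ty":0.0,"tz":-0.06,"ax":0.0,"ay":0.0,"az":0.0},{"hand":0.0,"tx":-0.028,"ty":0.02,"tz":-0.08,"ax":0.0,"ay":0.0,"az":0.0},{"hand":0.0,"tx":-0.028,"ty":0.02,"tz":-0.08,"ax":0.0,"ay":0.0,"az":0.0}]'
python3 - <<'E'
from meas import *
c,im=shot("wrist","w6.png"); meas(c,im)
E
python3 wp.py -80,55,42
```

```text
clock: 10.2
eef_pos: [0.6416, 0.1136, 0.0423]
tcp_rot: [0.213, -3.133, 0.0]
contact_force: [0.1, 0.7, 0.4]
finger_gap: 0.005
grasp_force: 0.0
clock: 11.1
eef_pos: [0.6149, 0.1092, 0.0427]
tcp_rot: [0.212, -3.134, 0.0]
contact_force: [-0.2, -0.3, 0.6]
finger_gap: 0.003
grasp_force: 0.0
now sled x 62.5 y -55.2 z 42.7 f [-0.2 -0.3  0.6]
clock: 11.6
eef_pos: [0.6413, 0.1345, 0.1261]
tcp_rot: [-0.213, 3.13, 0.001]
contact_force: [-0.0, 0.2, 0.6]
finger_gap: 0.002
grasp_force: 0.0
marks px [180.4  86.5] [416.2  87.7] dist 186.7
O [0.5453 0.1558] jigy deg 97.78 | line: deg -3.24  x@left(+75) -4.8  x@mid -0.6 x@right(-75) 3.7 inl 194 194 y range -75 76
now sled x 91.3 y -34.4 z 124.0 f [ 0.1  0.8 -0.3]
-80,55,42 -> tx 0.1713 ty 0.0896 tz 0.0816 | turn -0.00 0.12 0.07 (q6 now -1.62) | turn -0.19 -0.00 -179.93 (q6 now -1.62)
```

```bash
python3 -m crank '[{"hand":0.0,"tx":0.04,"ty":0.02,"tz":0.0,"ax":0.0,"ay":0.0,"az":0.0},{"hand":0.0,"tx":0.08,"ty":0.04,"tz":0.0,"ax":0.0,"ay":0.0,"az":0.0},{"hand":0.0,"tx":0.12,"ty":0.065,"tz":0.0,"ax":0.0,"ay":0.0,"az":0.0},{"hand":0.0,"tx":0.16,"ty":0.09,"tz":0.0,"ax":0.0,"ay":0.0,"az":0.0},{"hand":0.0,"tx":0.171,"ty":0.09,"tz":0.0,"ax":0.0,"ay":0.0,"az":0.0},{"hand":0.0,"tx":0.171,"ty":0.09,"tz":0.02,"ax":0.0,"ay":0.0,"az":0.0},{"hand":0.0,"tx":0.171,"ty":0.09,"tz":0.06,"ax":0.0,"ay":0.0,"az":0.0},{"hand":0.0,"tx":0.171,"ty":0.09,"tz":0.08,"ax":0.0,"ay":0.0,"az":0.0},{"hand":0.0,"tx":0.171,"ty":0.09,"tz":0.0815,"ax":0.0,"ay":0.0,"az":0.0},{"hand":0.0,"tx":0.171,"ty":0.09,"tz":0.0815,"ax":0.0,"ay":0.0,"az":0.0}]'
python3 wp.py -61.5,55,42
```

```text
clock: 12.65
eef_pos: [0.4587, 0.1986, 0.0411]
tcp_rot: [0.211, -3.133, 0.001]
contact_force: [1.2, 0.1, 0.6]
finger_gap: 0.001
grasp_force: 0.0
now sled x -80.3 y 54.4 z 41.1 f [1.2 0.1 0.6]
-61.5,55,42 -> tx -0.0188 ty 0.0006 tz -0.0009 | turn -0.02 -0.06 -0.01 (q6 now -1.45) | turn -0.10 0.03 179.99 (q6 now -1.45)
```

```bash
python3 -m crank '[{"hand":0.0,"tx":-0.006,"ty":0.0,"tz":0.0,"ax":0.0,"ay":0.0,"az":0.0},{"hand":0.0,"tx":-0.01,"ty":0.0,"tz":0.0,"ax":0.0,"ay":0.0,"az":0.0},{"hand":0.0,"tx":-0.013,"ty":0.0,"tz":0.0,"ax":0.0,"ay":0.0,"az":0.0},{"hand":0.0,"tx":-0.015,"ty":0.0,"tz":0.0,"ax":0.0,"ay":0.0,"az":0.0},{"hand":0.0,"tx":-0.017,"ty":0.0,"tz":0.0,"ax":0.0,"ay":0.0,"az":0.0},{"hand":0.0,"tx":-0.019,"ty":0.0,"tz":0.0,"ax":0.0,"ay":0.0,"az":0.0},{"hand":0.0,"tx":-0.019,"ty":0.0,"tz":0.0,"ax":0.0,"ay":0.0,"az":0.0}]'
python3 wp.py
python3 -m crank '[{"hand":0.0,"tx":0.01,"ty":0.0,"tz":0.0,"ax":0.0,"ay":0.0,"az":0.0},{"hand":0.0,"tx":0.01,"ty":0.0,"tz":-0.03,"ax":0.0,"ay":0.0,"az":0.0},{"hand":0.0,"tx":0.01,"ty":0.0,"tz":-0.07,"ax":0.0,"ay":0.0,"az":0.0},{"hand":0.0,"tx":-0.03,"ty":-0.03,"tz":-0.08,"ax":0.0,"ay":0.0,"az":0.0},{"hand":0.0,"tx":-0.07,"ty":-0.06,"tz":-0.08,"ax":0.0,"ay":0.0,"az":0.0},{"hand":0.0,"tx":-0.11,"ty":-0.09,"tz":-0.08,"ax":0.0,"ay":0.0,"az":0.0},{"hand":0.0,"tx":-0.146,"ty":-0.11,"tz":-0.08,"ax":0.0,"ay":0.0,"az":0.0},{"hand":0.0,"tx":-0.146,"ty":-0.11,"tz":-0.08,"ax":0.0,"ay":0.0,"az":0.0},{"hand":0.0,"tx":-0.146,"ty":-0.11,"tz":-0.08,"ax":0.0,"ay":0.0,"az":0.0}]'
python3 - <<'E'
from meas import *
c,im=shot("wrist","w7.png"); meas(c,im)
E
python3 wp.py 80,-55,42
```

```text
clock: 13.35
eef_pos: [0.4777, 0.2015, 0.0413]
tcp_rot: [-0.212, 3.134, -0.0]
contact_force: [0.1, -0.7, 0.1]
finger_gap: -0.0
grasp_force: 0.0
now sled x -61.1 y 54.7 z 41.3 f [ 0.1 -0.7  0.1]
clock: 14.25
eef_pos: [0.6365, 0.1117, 0.1205]
tcp_rot: [0.21, -3.133, -0.0]
contact_force: [-0.0, 1.2, -0.2]
finger_gap: -0.003
grasp_force: 0.0
marks px [207.   97.4] [444.3  98.5] dist 186.4
O [0.5454 0.1553] jigy deg 97.80 | line: deg -0.85  x@left(+75) 1.4  x@mid 2.6 x@right(-75) 3.7 inl 194 194 y range -76 73
now sled x 83.8 y -55.0 z 120.9 f [ 0.4 -0.1  0.2]
80,-55,42 -> tx 0.0038 ty -0.0001 tz 0.0789 | turn 0.01 -0.06 -0.00 (q6 now -1.65) | turn -0.10 -0.01 180.00 (q6 now -1.65)
```

```bash
python3 -m crank '[{"hand":0.0,"tx":0.0,"ty":0.0,"tz":0.04,"ax":0.0,"ay":0.0,"az":0.0},{"hand":0.0,"tx":0.0,"ty":0.0,"tz":0.07,"ax":0.0,"ay":0.0,"az":0.0},{"hand":0.0,"tx":0.0,"ty":0.0,"tz":0.079,"ax":0.0,"ay":0.0,"az":0.0},{"hand":0.0,"tx":0.0,"ty":0.0,"tz":0.079,"ax":0.0,"ay":0.0,"az":0.0}]'
python3 wp.py 59.3,-55,42
python3 -m crank '[{"hand":0.0,"tx":0.008,"ty":0.0,"tz":0.0,"ax":0.0,"ay":0.0,"az":0.0},{"hand":0.0,"tx":0.014,"ty":0.0,"tz":0.0,"ax":0.0,"ay":0.0,"az":0.0},{"hand":0.0,"tx":0.018,"ty":0.0,"tz":0.0,"ax":0.0,"ay":0.0,"az":0.0},{"hand":0.0,"tx":0.02,"ty":0.0,"tz":0.0,"ax":0.0,"ay":0.0,"az":0.0},{"hand":0.0,"tx":0.022,"ty":0.0,"tz":0.0,"ax":0.0,"ay":0.0,"az":0.0},{"hand":0.0,"tx":0.0235,"ty":0.0,"tz":0.0,"ax":0.0,"ay":0.0,"az":0.0},{"hand":0.0,"tx":0.0245,"ty":0.0,"tz":0.0,"ax":0.0,"ay":0.0,"az":0.0},{"hand":0.0,"tx":0.0245,"ty":0.0,"tz":0.0,"ax":0.0,"ay":0.0,"az":0.0}]'
python3 wp.py
python3 -m crank '[{"hand":0.0,"tx":-0.008,"ty":0.0,"tz":0.0,"ax":0.0,"ay":0.0,"az":0.0},{"hand":0.0,"tx":-0.02,"ty":0.0,"tz":-0.02,"ax":0.0,"ay":0.0,"az":0.0},{"hand":0.0,"tx":-0.02,"ty":0.02,"tz":-0.06,"ax":0.0,"ay":0.0,"az":0.0},{"hand":0.0,"tx":-0.02,"ty":0.06,"tz":-0.08,"ax":0.0,"ay":0.0,"az":0.0},{"hand":0.0,"tx":-0.02,"ty":0.1,"tz":-0.08,"ax":0.0,"ay":0.0,"az":0.0},{"hand":0.0,"tx":-0.02,"ty":0.11,"tz":-0.08,"ax":0.0,"ay":0.0,"az":0.0},{"hand":0.0,"tx":-0.02,"ty":0.11,"tz":-0.08,"ax":0.0,"ay":0.0,"az":0.0}]'
python3 - <<'E'
from meas import *
c,im=shot("wrist","w8.png"); meas(c,im)
E
python3 wp.py 80,55,42
```

```text
clock: 14.7
eef_pos: [0.6358, 0.1127, 0.0419]
tcp_rot: [0.213, -3.133, 0.0]
contact_force: [0.5, 0.4, -0.3]
finger_gap: -0.003
grasp_force: 0.0
now sled x 83.6 y -54.5 z 41.9 f [ 0.5  0.4 -0.3]
59.3,-55,42 -> tx 0.0243 ty -0.0005 tz -0.0000 | turn 0.01 -0.10 0.05 (q6 now -1.65) | turn 0.15 0.01 -179.95 (q6 now -1.65)
clock: 15.5
eef_pos: [0.6126, 0.1088, 0.0422]
tcp_rot: [0.212, -3.134, 0.0]
contact_force: [0.4, -0.2, -0.4]
finger_gap: -0.0
grasp_force: 0.0
now sled x 60.2 y -55.3 z 42.2 f [ 0.4 -0.2 -0.4]
clock: 16.2
eef_pos: [0.6176, 0.222, 0.1218]
tcp_rot: [0.215, -3.134, 0.0]
contact_force: [0.9, 0.2, 0.4]
finger_gap: -0.003
grasp_force: 0.0
marks px [ 68.9 103.5] [303.5 102.6] dist 186.3
O [0.5453 0.1559] jigy deg 97.80 | line: deg 0.29  x@left(+75) 1.4  x@mid 1.0 x@right(-75) 0.7 inl 193 193 y range -75 74
now sled x 80.3 y 54.9 z 121.7 f [-0.2 -0.7  0.2]
80,55,42 -> tx 0.0002 ty 0.0001 tz 0.0797 | turn -0.02 -0.04 0.07 (q6 now -1.48) | turn 0.07 -0.04 -179.93 (q6 now -1.48)
```

```bash
python3 -m crank '[{"hand":0.0,"tx":0.0,"ty":0.0,"tz":0.04,"ax":0.0,"ay":0.0,"az":0.0},{"hand":0.0,"tx":0.0,"ty":0.0,"tz":0.07,"ax":0.0,"ay":0.0,"az":0.0},{"hand":0.0,"tx":0.0,"ty":0.0,"tz":0.079,"ax":0.0,"ay":0.0,"az":0.0},{"hand":0.0,"tx":0.0,"ty":0.0,"tz":0.079,"ax":0.0,"ay":0.0,"az":0.0}]'
python3 wp.py 59.7,55,42
python3 -m crank '[{"hand":0.0,"tx":0.007,"ty":0.0,"tz":0.0,"ax":0.0,"ay":0.0,"az":0.0},{"hand":0.0,"tx":0.013,"ty":0.0,"tz":0.0,"ax":0.0,"ay":0.0,"az":0.0},{"hand":0.0,"tx":0.017,"ty":0.0,"tz":0.0,"ax":0.0,"ay":0.0,"az":0.0},{"hand":0.0,"tx":0.019,"ty":0.0,"tz":0.0,"ax":0.0,"ay":0.0,"az":0.0},{"hand":0.0,"tx":0.02,"ty":0.0,"tz":0.0,"ax":0.0,"ay":0.0,"az":0.0},{"hand":0.0,"tx":0.021,"ty":0.0,"tz":0.0,"ax":0.0,"ay":0.0,"az":0.0},{"hand":0.0,"tx":0.021,"ty":0.0,"tz":0.0,"ax":0.0,"ay":0.0,"az":0.0}]'
python3 wp.py
python3 -m crank '[{"hand":0.0,"tx":-0.008,"ty":0.0,"tz":0.0,"ax":0.0,"ay":0.0,"az":0.0},{"hand":0.0,"tx":-0.02,"ty":0.0,"tz":-0.02,"ax":0.0,"ay":0.0,"az":0.0},{"hand":0.0,"tx":-0.02,"ty":-0.02,"tz":-0.06,"ax":0.0,"ay":0.0,"az":0.0},{"hand":0.0,"tx":-0.02,"ty":-0.05,"tz":-0.08,"ax":0.0,"ay":0.0,"az":0.0},{"hand":0.0,"tx":-0.02,"ty":-0.055,"tz":-0.08,"ax":0.0,"ay":0.0,"az":0.0},{"hand":0.0,"tx":-0.02,"ty":-0.055,"tz":-0.08,"ax":0.0,"ay":0.0,"az":0.0}]'
python3 - <<'E'
from meas import *
c,im=shot("wrist","w9.png"); meas(c,im)
E
python3 wp.py 0,160,130 0,160,60
```

```text
clock: 16.65
eef_pos: [0.6175, 0.2193, 0.0421]
tcp_rot: [0.21, -3.132, 0.001]
contact_force: [0.2, 0.5, 0.5]
finger_gap: 0.0
grasp_force: 0.0
now sled x 79.8 y 53.6 z 42.1 f [0.2 0.5 0.5]
59.7,55,42 -> tx 0.0201 ty 0.0014 tz 0.0002 | turn -0.03 -0.15 -0.06 (q6 now -1.48) | turn -0.23 0.04 179.94 (q6 now -1.48)
clock: 17.35
eef_pos: [0.597, 0.2178, 0.0434]
tcp_rot: [-0.212, 3.134, -0.0]
contact_force: [0.2, -0.4, -0.0]
finger_gap: -0.007
grasp_force: 0.2
now sled x 59.3 y 54.8 z 43.4 f [ 0.2 -0.4 -0. ]
clock: 17.95
eef_pos: [0.6247, 0.1651, 0.1232]
tcp_rot: [-0.209, 3.134, -0.0]
contact_force: [-0.2, 0.9, -0.2]
finger_gap: 0.001
grasp_force: 0.0
marks px [139.8 104. ] [375.1 103.7] dist 186.8
O [0.5454 0.1559] jigy deg 97.76 | line: deg -0.36  x@left(+75) -0.4  x@mid 0.1 x@right(-75) 0.6 inl 193 193 y range -75 73
now sled x 79.2 y -0.3 z 122.4 f [-0.8 -0.  -0.6]
0,160,130 -> tx 0.0793 ty 0.1602 tz -0.0075 | turn 0.01 -0.06 -0.04 (q6 now -1.56) | turn -0.10 -0.01 179.96 (q6 now -1.56)
0,160,60 -> tx 0.0792 ty 0.1602 tz 0.0625 | turn 0.01 -0.06 -0.04 (q6 now -1.56) | turn -0.10 -0.01 179.96 (q6 now -1.56)
```

```bash
python3 -m crank '[{"hand":0.0,"tx":0.02,"ty":0.04,"tz":-0.008,"ax":0.0,"ay":0.0,"az":0.0},{"hand":0.0,"tx":0.04,"ty":0.08,"tz":-0.008,"ax":0.0,"ay":0.0,"az":0.0},{"hand":0.0,"tx":0.06,"ty":0.12,"tz":-0.008,"ax":0.0,"ay":0.0,"az":0.0},{"hand":0.0,"tx":0.079,"ty":0.16,"tz":-0.008,"ax":0.0,"ay":0.0,"az":0.0},{"hand":0.0,"tx":0.079,"ty":0.16,"tz":-0.008,"ax":0.0,"ay":0.0,"az":0.0},{"hand":0.0,"tx":0.079,"ty":0.16,"tz":0.03,"ax":0.0,"ay":0.0,"az":0.0},{"hand":0.0,"tx":0.079,"ty":0.16,"tz":0.06,"ax":0.0,"ay":0.0,"az":0.0},{"hand":0.0,"tx":0.079,"ty":0.16,"tz":0.069,"ax":0.0,"ay":0.0,"az":0.0},{"hand":0.0,"tx":0.079,"ty":0.16,"tz":0.069,"ax":0.0,"ay":0.0,"az":0.0}]'
python3 wp.py 0,138.5,54 0,-2,54
python3 - <<'E'
from h import *
shot("wrist","w10.png")
E
```

```text
clock: 18.9
eef_pos: [0.5235, 0.3138, 0.0527]
tcp_rot: [0.212, -3.131, 0.002]
contact_force: [-0.2, -0.8, -0.1]
finger_gap: 0.0
grasp_force: 0.0
now sled x -0.6 y 159.8 z 52.7 f [-0.2 -0.8 -0.1]
0,138.5,54 -> tx -0.0006 ty -0.0213 tz -0.0013 | turn -0.05 -0.18 0.02 (q6 now -1.29) | turn 0.28 -0.08 -179.98 (q6 now -1.29)
0,-2,54 -> tx -0.0005 ty -0.1618 tz -0.0012 | turn -0.05 -0.18 0.02 (q6 now -1.29) | turn 0.28 -0.08 -179.98 (q6 now -1.29)
```

View pics/w10.png

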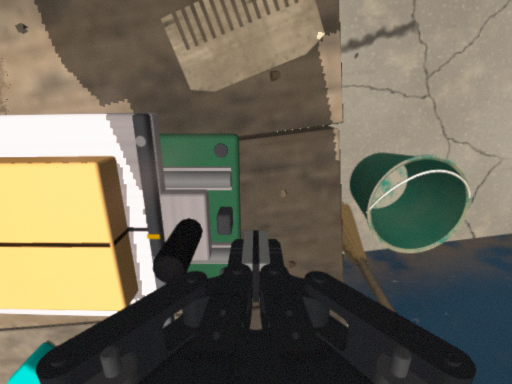

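The fingers at (255,240) stand level with and to the left of the handle post (180,250), and the pencil line meets the yellow mark at (150,237). I'll push slowly along the rails.

```bash
python3 -m crank '[{"hand":0.0,"tx":0.0,"ty":-0.008,"tz":0.0,"ax":0.0,"ay":0.0,"az":0.0},{"hand":0.0,"tx":0.0,"ty":-0.014,"tz":0.0,"ax":0.0,"ay":0.0,"az":0.0},{"hand":0.0,"tx":0.0,"ty":-0.017,"tz":0.0,"ax":0.0,"ay":0.0,"az":0.0},{"hand":0.0,"tx":0.0,"ty":-0.019,"tz":0.0,"ax":0.0,"ay":0.0,"az":0.0},{"hand":0.0,"tx":0.0,"ty":-0.021,"tz":0.0,"ax":0.0,"ay":0.0,"az":0.0},{"hand":0.0,"tx":0.0,"ty":-0.023,"tz":0.0,"ax":0.0,"ay":0.0,"az":0.0},{"hand":0.0,"tx":0.0,"ty":-0.025,"tz":0.0,"ax":0.0,"ay":0.0,"az":0.0},{"hand":0.0,"tx":0.0,"ty":-0.028,"tz":0.0,"ax":0.0,"ay":0.0,"az":0.0},{"hand":0.0,"tx":0.0,"ty":-0.032,"tz":0.0,"ax":0.0,"ay":0.0,"az":0.0},{"hand":0.0,"tx":0.0,"ty":-0.037,"tz":0.0,"ax":0.0,"ay":0.0,"az":0.0}]'
python3 -m crank '[{"hand":0.0,"tx":0.0,"ty":-0.006,"tz":0.0,"ax":0.0,"ay":0.0,"az":0.0},{"hand":0.0,"tx":0.0,"ty":-0.012,"tz":0.0,"ax":0.0,"ay":0.0,"az":0.0},{"hand":0.0,"tx":0.0,"ty":-0.018,"tz":0.0,"ax":0.0,"ay":0.0,"az":0.0},{"hand":0.0,"tx":0.0,"ty":-0.024,"tz":0.0,"ax":0.0,"ay":0.0,"az":0.0},{"hand":0.0,"tx":0.0,"ty":-0.03,"tz":0.0,"ax":0.0,"ay":0.0,"az":0.0},{"hand":0.0,"tx":0.0,"ty":-0.036,"tz":0.0,"ax":0.0,"ay":0.0,"az":0.0},{"hand":0.0,"tx":0.0,"ty":-0.042,"tz":0.0,"ax":0.0,"ay":0.0,"az":0.0},{"hand":0.0,"tx":0.0,"ty":-0.048,"tz":0.0,"ax":0.0,"ay":0.0,"az":0.0},{"hand":0.0,"tx":0.0,"ty":-0.054,"tz":0.0,"ax":0.0,"ay":0.0,"az":0.0},{"hand":0.0,"tx":0.0,"ty":-0.06,"tz":0.0,"ax":0.0,"ay":0.0,"az":0.0}]'
python3 wp.py 0,-2,54
```

```text
clock: 19.95
eef_pos: [0.5294, 0.277, 0.0544]
tcp_rot: [-0.212, 3.134, 0.0]
contact_force: [-0.1, 4.3, 3.7]
finger_gap: -0.002
grasp_force: 1.9
clock: 20.95
eef_pos: [0.5374, 0.2172, 0.0542]
tcp_rot: [0.212, -3.134, 0.0]
contact_force: [1.2, 4.1, 3.1]
finger_gap: 0.003
grasp_force: 2.0
now sled x 0.2 y 62.3 z 54.2 f [1.2 4.1 3.1]
0,-2,54 -> tx 0.0002 ty -0.0643 tz 0.0003 | turn -0.00 -0.00 0.01 (q6 now -1.45) | turn 0.01 -0.00 -179.99 (q6 now -1.45)
```

```bash
python3 -m crank '[{"hand":0.0,"tx":0.0,"ty":-0.006,"tz":0.0,"ax":0.0,"ay":0.0,"az":0.0},{"hand":0.0,"tx":0.0,"ty":-0.012,"tz":0.0,"ax":0.0,"ay":0.0,"az":0.0},{"hand":0.0,"tx":0.0,"ty":-0.018,"tz":0.0,"ax":0.0,"ay":0.0,"az":0.0},{"hand":0.0,"tx":0.0,"ty":-0.024,"tz":0.0,"ax":0.0,"ay":0.0,"az":0.0},{"hand":0.0,"tx":0.0,"ty":-0.03,"tz":0.0,"ax":0.0,"ay":0.0,"az":0.0},{"hand":0.0,"tx":0.0,"ty":-0.036,"tz":0.0,"ax":0.0,"ay":0.0,"az":0.0},{"hand":0.0,"tx":0.0,"ty":-0.041,"tz":0.0,"ax":0.0,"ay":0.0,"az":0.0},{"hand":0.0,"tx":0.0,"ty":-0.045,"tz":0.0,"ax":0.0,"ay":0.0,"az":0.0},{"hand":0.0,"tx":0.0,"ty":-0.048,"tz":0.0,"ax":0.0,"ay":0.0,"az":0.0},{"hand":0.0,"tx":0.0,"ty":-0.05,"tz":0.0,"ax":0.0,"ay":0.0,"az":0.0}]'
python3 -m crank '[{"hand":0.0,"tx":0.0,"ty":-0.0015,"tz":0.0,"ax":0.0,"ay":0.0,"az":0.0},{"hand":0.0,"tx":0.0,"ty":-0.003,"tz":0.0,"ax":0.0,"ay":0.0,"az":0.0},{"hand":0.0,"tx":0.0,"ty":-0.0045,"tz":0.0,"ax":0.0,"ay":0.0,"az":0.0},{"hand":0.0,"tx":0.0,"ty":-0.006,"tz":0.0,"ax":0.0,"ay":0.0,"az":0.0},{"hand":0.0,"tx":0.0,"ty":-0.0075,"tz":0.0,"ax":0.0,"ay":0.0,"az":0.0},{"hand":0.0,"tx":0.0,"ty":-0.009,"tz":0.0,"ax":0.0,"ay":0.0,"az":0.0},{"hand":0.0,"tx":0.0,"ty":-0.0095,"tz":0.0,"ax":0.0,"ay":0.0,"az":0.0}]'
python3 wp.py 0,-2,54
```

```text
clock: 21.95
eef_pos: [0.5441, 0.1679, 0.0542]
tcp_rot: [0.212, -3.134, 0.0]
contact_force: [0.7, 3.1, 1.3]
finger_gap: 0.002
grasp_force: 1.6
clock: 22.65
eef_pos: [0.5454, 0.1586, 0.0542]
tcp_rot: [0.212, -3.134, 0.0]
contact_force: [0.4, 3.6, 1.5]
finger_gap: 0.001
grasp_force: 1.5
now sled x 0.2 y 3.1 z 54.2 f [0.4 3.6 1.5]
0,-2,54 -> tx 0.0002 ty -0.0051 tz 0.0002 | turn -0.01 -0.01 0.00 (q6 now -1.56) | turn 0.01 -0.01 -180.00 (q6 now -1.56)
```

Not yet at the buffers; on in 1 mm steps until the force rises.

```bash
python3 -m crank '[{"hand":0.0,"tx":0.0,"ty":-0.001,"tz":0.0,"ax":0.0,"ay":0.0,"az":0.0},{"hand":0.0,"tx":0.0,"ty":-0.002,"tz":0.0,"ax":0.0,"ay":0.0,"az":0.0},{"hand":0.0,"tx":0.0,"ty":-0.003,"tz":0.0,"ax":0.0,"ay":0.0,"az":0.0},{"hand":0.0,"tx":0.0,"ty":-0.004,"tz":0.0,"ax":0.0,"ay":0.0,"az":0.0}]'
python3 -m crank '[{"hand":0.0,"tx":0.0,"ty":-0.001,"tz":0.0,"ax":0.0,"ay":0.0,"az":0.0},{"hand":0.0,"tx":0.0,"ty":-0.002,"tz":0.0,"ax":0.0,"ay":0.0,"az":0.0}]'
python3 -m crank '[{"hand":0.0,"tx":0.0,"ty":-0.001,"tz":0.0,"ax":0.0,"ay":0.0,"az":0.0},{"hand":0.0,"tx":0.0,"ty":-0.0015,"tz":0.0,"ax":0.0,"ay":0.0,"az":0.0}]'; python3 wp.py
```

```text
clock: 23.05
eef_pos: [0.5459, 0.1547, 0.0542]
tcp_rot: [0.212, -3.134, 0.0]
contact_force: [0.4, 3.4, 0.6]
finger_gap: 0.0
grasp_force: 1.6
clock: 23.25
eef_pos: [0.546, 0.1535, 0.0543]
tcp_rot: [0.212, -3.134, -0.002]
contact_force: [-0.9, 16.6, 1.3]
finger_gap: -0.0
grasp_force: 8.4
clock: 23.45
eef_pos: [0.5461, 0.1533, 0.0543]
tcp_rot: [0.212, -3.134, -0.006]
contact_force: [-3.4, 26.5, 1.4]
finger_gap: 0.001
grasp_force: 13.3
now sled x 0.2 y -2.2 z 54.3 f [-3.4 26.5  1.4]
```

```bash
python3 -m crank '[{"hand":0.0,"tx":0.0,"ty":0.006,"tz":0.0,"ax":0.0,"ay":0.0,"az":0.0},{"hand":0.0,"tx":0.0,"ty":0.02,"tz":0.0,"ax":0.0,"ay":0.0,"az":0.0},{"hand":0.0,"tx":0.0,"ty":0.02,"tz":-0.03,"ax":0.0,"ay":0.0,"az":0.0},{"hand":0.0,"tx":0.0,"ty":0.02,"tz":-0.07,"ax":0.0,"ay":0.0,"az":0.0},{"hand":0.0,"tx":-0.02,"ty":-0.02,"tz":-0.09,"ax":0.0,"ay":0.0,"az":0.0},{"hand":0.0,"tx":-0.04,"ty":-0.06,"tz":-0.09,"ax":0.0,"ay":0.0,"az":0.0},{"hand":0.0,"tx":-0.06,"ty":-0.1,"tz":-0.09,"ax":0.0,"ay":0.0,"az":0.0},{"hand":0.0,"tx":-0.07,"ty":-0.13,"tz":-0.09,"ax":0.0,"ay":0.0,"az":0.0},{"hand":0.0,"tx":-0.07,"ty":-0.13,"tz":-0.09,"ax":0.0,"ay":0.0,"az":0.0},{"hand":0.0,"tx":-0.07,"ty":-0.13,"tz":-0.09,"ax":0.0,"ay":0.0,"az":0.0}]'
python3 - <<'E'
from meas import *
c,im=shot("wrist","w11.png"); O,*_=meas(c,im); print("travel",np.linalg.norm(O-[.5455,.1557]))
E
```

```text
clock: 24.45
eef_pos: [0.6332, 0.0318, 0.1438]
tcp_rot: [0.21, -3.134, 0.0]
contact_force: [-0.2, 1.1, -0.3]
finger_gap: 0.004
grasp_force: 0.0
marks px [143.4 115.5] [356. 115.] dist 186.9Traceback (most recent call last):
  File "<stdin>", line 2, in <module>
  File "meas.py", line 22, in meas
    w=bh[j-2:j+3,u].astype(float); P.append((u,(w*np.arange(j-2,j+3)).sum()/w.sum()))
                                                ~^~~~~~~~~~~~~~~~~~~
ValueError: operands could not be broadcast together with shapes (0,) (5,)
```

View pics/w11.png

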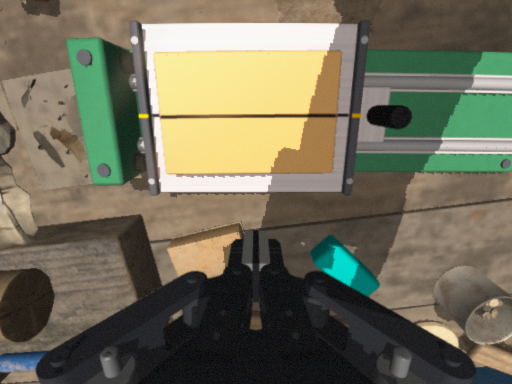

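The sled is home against the buffers at (140,115), and the pencil line runs straight between the marks at (143,115) and (356,115). The tin and cork block are in place. I'll get a figure for the line from the saved picture.

Run:
```python
from meas import *
im=cv2.imread("pics/w11.png")[:,:,::-1].copy(); im[200:]=0; im[:40]=0
O,*_=meas(cam("wrist"),im); print("travel",np.linalg.norm(O-[.5455,.1557]))
c,t=shot("top","top1.png"); rect(c,t,(0,110,60),(14,255,255),.032,"bar",(300,190,380,290))
a=cv2.imread("pics/top0.png")[:,:,::-1]
d=np.abs(t.astype(int)-a).max(2); print("tin diff",d[125:145,165:190].mean(),"cork",d[132:156,268:300].mean(),"bg",d[240:290,165:190].mean())
```

```text
marks px [143.4 115.5] [356. 115.] dist 187.0
O [0.564  0.0178] jigy deg 97.88 | line: deg -0.22  x@left(+75) -0.2  x@mid 0.1 x@right(-75) 0.4 inl 203 367 y range -224 201
travel 0.13914839523310263
bar px [348. 238.] ctr [ 445.8 -198.2] size [33.  79.5] ang 89.83
tin diff 7.49 cork 114.90755208333333 bg 48.5744
```

```bash
python3 -c "
from h import *
print(job.job_done())"
```

```text
the job is handed in; nothing more can be done
None
```

The job is handed in: the red bar lies flat on the clear bench at front right, the sled is home against the buffers (about 139 mm of travel measured, and the force rose to 26 N on contact), the blank's centre line is within 0.5 mm and 0.3° of the scribed line, and the tin and sanding block look undisturbed in the last wrist picture.

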